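Feed a plinth blank through a carver's guide jig with a push stick

TASK

Pick up the push stick by its red grip and with its nose feed the small plinth blank along the jig's guide channel until the orange spring catch has snapped shut behind it and you feel the spring-backed end stop; press the blank home there with about 12 N for half a second, never pushing on it with more than 20 N. Touch the blank only with the stick. Then draw the stick out and set it down flat on its sole on the bench, off the jig, leaving the carved figure, the gouge and the brush where they are.

Things in the scene. Friction and masses are not known exactly. Their poses are not given: they have to be found in the camera images.
- stick_grip (a point): Centre of the red grip of the loose push stick, which stands on its flat sole on the bench; x points along the stick to its nose, z up. The grip is a block 36 long, 22 wide, 56 high; this point is on its middle line, 30 above the sole. A pale bar 8 wide, 12 high runs at sole level from the grip to the nose. 130 g, centre of mass about 13 ahead of this point.
- stick_nose (a point): Middle of the flat black nose face of the push stick, 169 ahead of the grip's middle and 6 above the sole level; same axes as stick_grip.
- blank_center (a point): Centre of the loose pale wooden plinth blank, 50 long (x, roughly the feed direction), 28 wide, 20 high, about 35 g. It lies on the jig's board before the channel, between or just short of the flared walls; push it on the end face that looks away from the channel.
- jig: Fixed guide jig. Origin on the bench (z = 0) under the middle of the channel's mouth; x is the feed direction along the middle of the channel, y to its left, z up. Its plywood board has its top 12 above the bench and reaches from x = -100 to 205 and y = -56 to 44. From x = 0 runs a straight channel 29.5 wide between fences whose tops are 34 above the bench.
- mouth (a point): Middle of the channel's mouth at board level (jig x = 0, y = 0, 12 above the bench), axes as the jig. From x = -42 to 0 flared walls, as high as the fences, inside about 55 wide at their outer end, lead into it. An aluminium stop unit, with the orange catch and the end stop, is clamped on the right of the channel at a setting that differs each time and is not measured: find it by feel.
- catch (a joint): Orange spring catch on the right of the channel (rad): 0 shut, its tip 7 into the channel; positive pushed aside. The tip stands somewhere from jig x = 85 to 110; its ramp begins 42 before. The passing blank swings it aside (over 0.1; a few N of drag). It springs back to 0 behind the blank 2.5 before the blank meets the black stop, which is spring-backed: 3.5 N per mm, 8 of travel.
- figure (a point): Middle of the carved seated wooden figure, 138 high, 84 across, standing loose on the bench: leave alone.
- gouge (a point): Middle of a loose gouge with dark handle, 200 long, 27 thick, lying on the bench: leave alone.
- brush (a point): Middle of a loose flat brush, about 198 long, 34 wide, 12 high, lying on the bench: leave alone.
Not all that is in view belongs to the job. Of the things that look like the part that bears stick_grip, the largest one is meant.

How it is judged:
By the outcome, as a careful person would: the job done as asked, in the order asked, and still so for the second after the job is handed in, with the robot touching nothing.
It also fails if it takes over 64 s, if anything falls off the work surface, if the arm or the gripper's body presses on something with over 40 N, if the wrist force passes 120 N, or if a joint passes its speed limit or range.

ROBOT

A 6-joint arm with a two-finger parallel gripper is mounted at the origin on the work surface. World frame = base frame: x ahead of the robot, y to its left, z up, the work surface at z = 0. Lengths are in m, angles in rad, forces in N, time in s.
With the tool pointing down it reaches from about 0.25 to 0.725 m from the base axis. Payload 4 kg.
Tool frame: the origin (TCP) lies between the finger pads; the fingertips stand 25 mm ahead of it and the grasp point (between the pads) lies 6 mm ahead of it; z points along the fingers, y is the line along which they close (so a half turn about z gives the same grasp; the last joint's range is limited). The gripper opens to 85 mm and grips with 20 to 120 N. Pads are 22 mm wide; open, the fingers measure 114 mm over their backs; the gripper's body (76 mm by 85 mm) begins 54 mm behind the grasp point. The pads swing forward as they close: fully open they stand 13 mm farther back than shut.
Start: joints at [-1.24, 0.241, 0.005, 1.335, 0, 1.571], TCP at [0.162, -0.473, 0.256] pointing down, gripper open.
Joint ranges: [-2.72, 2.72], [-1.05, 1.87], [-1.09, 1.28], [-1.99, 2.15], [-1.42, 1.44], [-3.14, 3.14]. Speed limits (rad/s): [2.79, 2.79, 3.14, 3.14, 3.14, 3.14].

INTERFACE

Orientations are given as a unit quaternion [x, y, z, w].
In Python, from workcell import bot gives the robot as it stands. The module is installed in compiled form; this text tells all that it offers.
- The arm moves only by the shell command python3 -m pendant 'ROWS'. ROWS is JSON, one flat list of numbers, 7 for each row, row after row: the shift along the tool's x, y, z normalised to -1 to 1, where 1 is 0.5 m, then the turn, a rotation vector about the tool's x, y, z normalised to -1 to 1, where 1 is 180 degrees, then the opening, from 0 (shut) to 1 (fully open). In form: [tx, ty, tz, ax, ay, az, fingers, tx, ty, tz, ax, ay, az, fingers, ...]. A call has exactly 10 rows; each row is the pose to reach, as a shift and turn from the pose commanded when the call began, along the tool's axes at that moment, turning the shorter way round; what a row does not reach only later rows make up. A row lasts 1/12 s, in which the tool goes at most 41.7 mm and 7.16 degrees, less where a joint would pass 70% of its speed; a pose out of reach is approached as far as the arm can. A call with a number of a shift or a turn outside -1 to 1 is refused whole. A call with a gripper value outside its range is refused whole. The fingers move at their own pace and stop on an object; the grip force is fixed at half the most. Time passes only in rows, so rows that repeat a pose let the fingers close, or fill a call up. It gives the time, the measured TCP pose, the force, the opening and the grip force at its end, in the units of the state.
- bot.get_obs(): the state, without advancing time (a new reading comes with each control period).
- bot.camera(name): name is "scene" or "top" or "wrist"; returns a dict with "pixels" (400x640x3 uint8, red, green, blue), "mtx" (3x3 intrinsics, pixels), "cam_to_world" (4x4, takes a point from camera to world coordinates); the wrist camera has in their place "hand_eye" (4x4, takes a point from camera to tool coordinates, whose origin is the TCP and whose axes are the flange's). Camera axes: x right, y up, looking along -z (the intrinsics and any distortion apply to the point x, -y, -z); pixel columns grow to the right and rows downward; lengths in m; the calibration is good to about 2 mm. A picture is of the moment at which its call begins: read the wrist's pose just before it. There is no depth.
- bot.job_done(): hands the job in; it is judged then, once.
The state is a dict: "clock": time; "joint_pos": joint angles; "joint_vel": joint speeds; "tau": joint torques, N m; "eef_pos": TCP position; "tool_rot": TCP orientation; "ft_force": force on the tool from outside, world axes, zero at the start; "ft_torque": the same for the moment, N m; "grip_width": finger opening in m; "grasp_force": force on a finger pad.
Only numpy, scipy, OpenCV 4.12 (cv2) and the standard library are available. Lean on these libraries where they do the work, as an engineer would, in place of code of your own. Each camera call takes 0.05 s, during which the arm holds its last target. There are 200 camera calls.

## Working session

There is one attempt and no reset: what is moved stays moved. The work goes in short steps, Python scripts to look and compute and a shell command to move; the robot and the scene stay as the last step left them, time stands still between calls to the robot, and variables do not carry over. Pictures are saved under pics/ and viewed, at most 10 in all, crops included, and the job is handed in when it is done.

```bash
mkdir -p pics; python3 - <<'E'
from workcell import bot
import cv2,numpy as np,json
o=bot.get_obs();print({k:np.round(v,3).tolist() for k,v in o.items()})
for n in("scene","top"):
    c=bot.camera(n);cv2.imwrite(f"pics/{n}0.png",c["pixels"][:,:,::-1])
    print(n,c["mtx"].tolist(),np.round(c["cam_to_world"],4).tolist(),[k for k in c])
E
```

```text
{'clock': 0.0, 'joint_pos': [-1.24, 0.241, 0.004, 1.335, -0.0, 1.571], 'joint_vel': [0.0, -0.001, -0.001, -0.001, 0.001, -0.001], 'tau': [0.0, -37.232, 25.241, 0.017, 0.0, 0.0], 'eef_pos': [0.162, -0.472, 0.255], 'tool_rot': [0.986, 0.165, -0.0, -0.001], 'ft_force': [0.672, -0.063, -0.345], 'ft_torque': [-0.019, 0.003, -0.016], 'grasp_force': 0.0, 'grip_width': 0.085}
scene [[401.3107593743532, 0.0, 323.2376119315673], [0.0, 401.3107593743532, 199.7065689532534], [0.0, 0.0, 1.0]] [[0.6463, -0.6301, 0.4305, 1.0334], [0.763, 0.5447, -0.3482, -0.414], [-0.0151, 0.5534, 0.8328, 1.0086], [0.0, 0.0, 0.0, 1.0]] ['pixels', 'mtx', 'cam_to_world']
top [[499.24050461080617, 0.0, 320.5175008384148], [0.0, 499.24050461080617, 201.33525039426814], [0.0, 0.0, 1.0]] [[0.0104, 0.9859, -0.1673, 0.3094], [-0.9999, 0.0095, -0.0064, -0.0279], [-0.0047, 0.1673, 0.9859, 1.4554], [0.0, 0.0, 0.0, 1.0]] ['pixels', 'mtx', 'cam_to_world']
```

View pics/scene0.png

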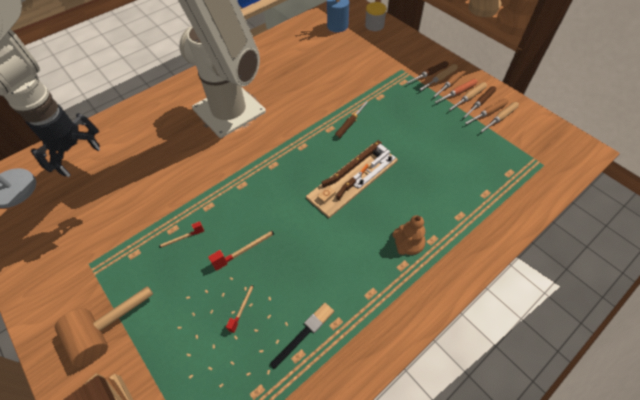

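View pics/top0.png

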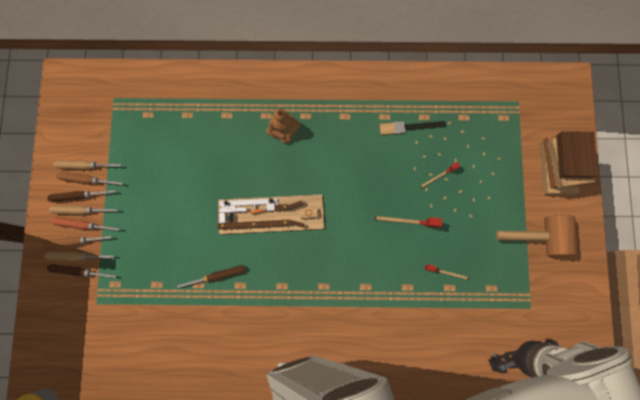

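Both pictures show the jig's open end toward −y (top ≈ (323,212)), with the blank at about (311,213). Three things could be the stick, by their red grips in the top view: (434,223), (456,167) and (432,268). The first is clearly the largest, with its nose at about (377,218). The figure is at (283,127), the brush at (412,127) and the gouge at (212,277). A close crop will check the choice.

```bash
python3 - <<'E'
import cv2
a=cv2.imread("pics/top0.png")
cv2.imwrite("pics/crop1.png",cv2.resize(a[185:250,210:450],None,fx=3.333,fy=3.333,interpolation=cv2.INTER_CUBIC)) 
b=cv2.imread("pics/top0.png")[185:245,210:335]
b=cv2.resize(b,(800,384),interpolation=cv2.INTER_CUBIC)
c=cv2.imread("pics/crop1.png"); c=c[:210,:800]
cv2.imwrite("pics/crop1.png",cv2.vconcat([b,c]))
E
```

```text
(no output)
```

View pics/crop1.png

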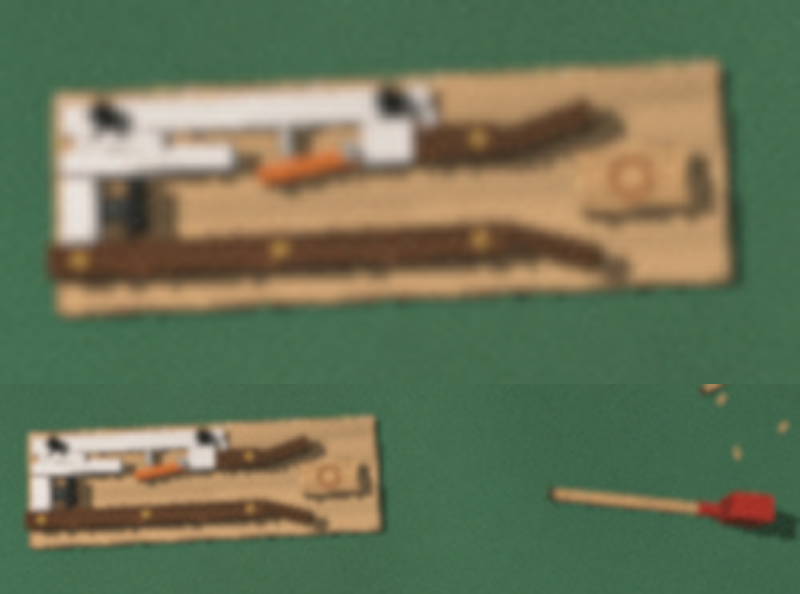

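The crop confirms the (434,223) stick: red block at the right, pale bar, dark nose at about (375,218). The mouth opens to the right, and the blank lies just short of the flare at crop pixel (632,178).

```bash
cat > h.py <<'E'
from workcell import bot
import numpy as np,cv2
from scipy.spatial.transform import Rotation as R
def pix2w(K,T,uv,z):
    d=np.linalg.inv(K)@np.array([uv[0],uv[1],1.]); d=T[:3,:3]@(d*[1,-1,-1]); p=T[:3,3]
    return p+d*(z-p[2])/d[2]
def w2pix(K,T,P):
    q=T[:3,:3].T@(np.array(P)-T[:3,3]); q=K@(q*[1,-1,-1]); return q[:2]/q[2]
def tool():
    o=bot.get_obs();T=np.eye(4);T[:3,:3]=R.from_quat(o["tool_rot"]).as_matrix();T[:3,3]=o["eef_pos"];return T
def wrist(name=None):
    T=tool();c=bot.camera("wrist");
    if name: cv2.imwrite(name,c["pixels"][:,:,::-1])
    return np.array(c["mtx"]),T@np.array(c["hand_eye"]),c
def rel(pos,Rm=None):
    T=tool();d=T[:3,:3].T@(np.array(pos)-T[:3,3]);r=R.from_matrix(T[:3,:3].T@(T[:3,:3] if Rm is None else Rm)).as_rotvec()
    print("shift",np.round(d/.5,4),"turn",np.round(r/np.pi,4))
E
python3 - <<'E'
from h import *
c=bot.camera("top");K=np.array(c["mtx"]);T=np.array(c["cam_to_world"])
up=lambda x,y:(210+x/6.4-.5+.08,185+y/6.4-.5+.08)
lo=lambda x,y:(210+x/3.333-.35,185+(y-384)/3.333-.35)
for n,p,z in[("bTR",up(720,62),.012),("bBR",up(734,283),.012),("bTL",up(55,92),.012),("bBL",up(57,316),.012),("blank",up(632,178),.032),("bl_in",up(578,178),.032),("bl_out",up(690,177),.032),("nose",lo(551,494),.012),("griptop_c",lo(748,508),.056),("ferr",lo(697,508),.012)]:
    print(n,np.round(p,1),np.round(pix2w(K,T,p,z),4))
cw=bot.camera("wrist");print(np.round(cw["hand_eye"],4).tolist(),np.array(cw["mtx"]).tolist(),[k for k in cw])
print(np.round(tool(),4).tolist())
E
```

```text
bTR [322.1 194.3] [ 0.5754 -0.0228  0.012 ]
bBR [324.3 228.8] [ 0.4735 -0.0302  0.012 ]
bTL [218.2 199. ] [0.5585 0.2823 0.012 ]
bBL [218.5 234. ] [0.4554 0.2768 0.012 ]
blank [308.3 212.4] [0.5183 0.0162 0.032 ]
bl_in [299.9 212.4] [0.518  0.0405 0.032 ]
bl_out [317.4 212.2] [ 0.519  -0.0099  0.032 ]
nose [375.  217.7] [ 0.5076 -0.1777  0.012 ]
griptop_c [434.1 221.9] [ 0.4912 -0.3396  0.056 ]
ferr [418.8 221.9] [ 0.4965 -0.305   0.012 ]
[[0.0003, 0.9523, 0.3053, 0.0786], [1.0, -0.0002, -0.0006, 0.0008], [-0.0005, 0.3053, -0.9523, -0.1178], [0.0, 0.0, 0.0, 1.0]] [[355.1252842425779, 0.0, 317.6858229000574], [0.0, 355.1252842425779, 199.40998408942824], [0.0, 0.0, 1.0]] ['pixels', 'mtx', 'hand_eye']
[[0.9458, 0.3248, -0.0005, 0.1623], [0.3248, -0.9458, 0.0013, -0.4726], [-0.0, -0.0013, -1.0, 0.2557], [0.0, 0.0, 0.0, 1.0]]
```

```bash
cat >> h.py <<'E'
def down(yaw):
    x=np.array([np.cos(yaw),np.sin(yaw),0]);z=np.array([0,0,-1.]);return np.stack([x,np.cross(z,x),z],1)
E
python3 - <<'E'
from h import *
rel([.492,-.330,.20],down(np.deg2rad(84.2)))
E
```

```text
shift [ 0.7163 -0.0554  0.1115] turn [-4.000e-04 -2.000e-04 -3.625e-01]
```

```bash
python3 -m pendant '[0.716,-0.055,0.11,0,0,-0.3625,1, 0.716,-0.055,0.11,0,0,-0.3625,1, 0.716,-0.055,0.11,0,0,-0.3625,1, 0.716,-0.055,0.11,0,0,-0.3625,1, 0.716,-0.055,0.11,0,0,-0.3625,1, 0.716,-0.055,0.11,0,0,-0.3625,1, 0.716,-0.055,0.11,0,0,-0.3625,1, 0.716,-0.055,0.11,0,0,-0.3625,1, 0.716,-0.055,0.11,0,0,-0.3625,1, 0.716,-0.055,0.11,0,0,-0.3625,1]'; python3 - <<'E'
from h import *
K,T,c=wrist("pics/w1.png");np.savez("w1.npz",K=K,T=T);print(np.round(tool(),3).tolist())
E
```

```text
clock: 1.03
eef_pos: [0.4965, -0.3272, 0.1992]
tool_rot: [0.738, 0.674, 0.001, -0.001]
ft_force: [-0.3, 0.1, 0.5]
grip_width: 0.0852
grasp_force: 0.0
[[0.095, 0.995, -0.002, 0.494], [0.995, -0.095, 0.001, -0.329], [0.001, -0.002, -1.0, 0.2], [0.0, 0.0, 0.0, 1.0]]
```

View pics/w1.png

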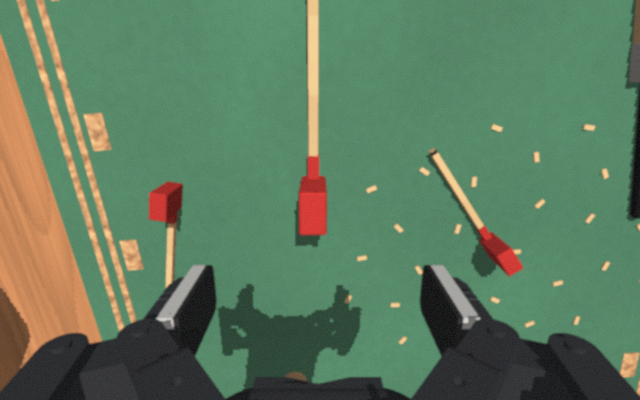

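The wrist view shows the large stick in the middle: grip top face at about (300–326, 193–235), bar running straight up at columns 307–319. The two small decoys are at (165,203) and (500,250).

```bash
python3 - <<'E'
from h import *
w=np.load("w1.npz");K,T=w["K"],w["T"]
for n,p,z in[("gc",(312.5,214),.056),("gf",(312.5,193),.056),("gb",(312.5,235),.056),("gl",(299.5,214),.056),("gr",(326,214),.056),("bar0",(313,5),.012),("bar1",(313.7,150),.012)]:
    print(n,np.round(pix2w(K,T,p,z),4))
a,b=[pix2w(K,T,p,.012) for p in((313,5),(313.7,150))]
print(np.rad2deg(np.arctan2(*(a-b)[1::-1])), np.rad2deg(np.arctan2(*tool()[1::-1,0])))
E
```

```text
gc [ 0.4916 -0.3447  0.056 ]
gf [ 0.4933 -0.3277  0.056 ]
gb [ 0.49   -0.3625  0.056 ]
gl [ 0.4815 -0.3438  0.056 ]
gr [ 0.5022 -0.3457  0.056 ]
bar0 [ 0.5061 -0.1907  0.012 ]
bar1 [ 0.4961 -0.3022  0.012 ]
84.9092360379976 84.53464965239804
```

```bash
python3 - <<'E'
from h import *
for i in range(3): print(np.round(tool()[:3,3],4))
rel([.4915,-.348,.09],down(np.deg2rad(84.9)))
rel([.4915,-.348,.046],down(np.deg2rad(84.9)))
E
```

```text
[ 0.4941 -0.3285  0.1997]
[ 0.4941 -0.3285  0.1997]
[ 0.4941 -0.3285  0.1997]
shift [-0.0395 -0.0011  0.2193] turn [-0.0005 -0.0003 -0.002 ]
shift [-0.0396 -0.0009  0.3073] turn [-0.0005 -0.0003 -0.002 ]
```

```bash
python3 -m pendant '[-0.04,-0.001,0.14,0,0,-0.002,1, -0.04,-0.001,0.2,0,0,-0.002,1, -0.04,-0.001,0.22,0,0,-0.002,1, -0.04,-0.001,0.26,0,0,-0.002,1, -0.04,-0.001,0.307,0,0,-0.002,1, -0.04,-0.001,0.307,0,0,-0.002,1, -0.04,-0.001,0.307,0,0,-0.002,1, -0.04,-0.001,0.307,0,0,-0.002,0, -0.04,-0.001,0.307,0,0,-0.002,0, -0.04,-0.001,0.307,0,0,-0.002,0]'; python3 -m pendant '[0,0,0,0,0,0,0, 0,0,0,0,0,0,0, 0,0,0,0,0,0,0, 0,0,0,0,0,0,0, 0,0,0,0,0,0,0, 0,0,0,0,0,0,0, 0,0,0,0,0,0,0, 0,0,0,0,0,0,0, 0,0,0,0,0,0,0, 0,0,0,0,0,0,0]'; python3 - <<'E'
from h import *
print(np.round(tool(),4).tolist())
E
```

```text
clock: 1.92
eef_pos: [0.4906, -0.3515, 0.05]
tool_rot: [0.74, 0.673, 0.0, 0.002]
ft_force: [-0.4, 0.3, 0.0]
grip_width: 0.0518
grasp_force: 0.0
clock: 2.75
eef_pos: [0.4902, -0.3509, 0.0489]
tool_rot: [0.74, 0.673, 0.0, 0.001]
ft_force: [-1.0, 1.3, 6.0]
grip_width: 0.0215
grasp_force: 59.5
[[0.0947, 0.9955, 0.0015, 0.4902], [0.9955, -0.0947, -0.0012, -0.3509], [-0.001, 0.0016, -1.0, 0.0489], [0.0, 0.0, 0.0, 1.0]]
```

```bash
python3 - <<'E'
from h import *
rel([.5292,-.2157,.095],down(np.deg2rad(93.2)))
E
```

```text
shift [ 0.2764  0.0523 -0.0923] turn [ 0.0005  0.0004 -0.048 ]
```

```bash
python3 -m pendant '[0,0,-0.05,0,0,0,0, 0,0,-0.09,0,0,0,0, 0.07,0.013,-0.092,0,0,-0.012,0, 0.14,0.026,-0.092,0,0,-0.024,0, 0.21,0.04,-0.092,0,0,-0.036,0, 0.276,0.052,-0.092,0,0,-0.048,0, 0.276,0.052,-0.092,0,0,-0.048,0, 0.276,0.052,-0.092,0,0,-0.048,0, 0.276,0.052,-0.092,0,0,-0.048,0, 0.276,0.052,-0.092,0,0,-0.048,0]'; python3 - <<'E'
from h import *
print(np.round(tool(),4).tolist(),bot.get_obs()["ft_force"])
a=bot.camera("top")["pixels"][:,:,::-1]; b=bot.camera("scene")["pixels"][:,:,::-1]
cv2.imwrite("pics/top2.png",a);cv2.imwrite("pics/scene2.png",b)
A=cv2.resize(a[190:245,270:420],(750,275),interpolation=cv2.INTER_CUBIC)
B=cv2.resize(b[150:215,240:390],(750,325),interpolation=cv2.INTER_CUBIC)
cv2.imwrite("pics/crop2.png",cv2.vconcat([A,B]))
E
```

```text
clock: 3.58
eef_pos: [0.5281, -0.2164, 0.0935]
tool_rot: [0.688, 0.726, -0.0, -0.0]
ft_force: [0.1, -1.4, -1.7]
grip_width: 0.0212
grasp_force: 58.9
[[-0.0545, 0.9985, -0.0007, 0.5281], [0.9985, 0.0545, -0.0002, -0.2164], [-0.0001, -0.0007, -1.0, 0.0935], [0.0, 0.0, 0.0, 1.0]] [ 0.11378788 -1.42699673 -1.68075623]
```

View pics/crop2.png

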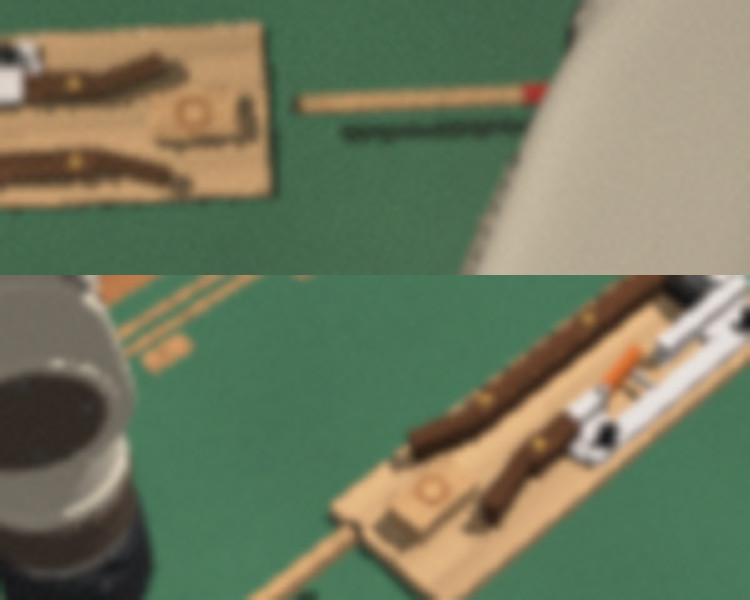

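Top crop: the stick hangs level with its nose at (297,103) → px (329,211), pointing along the channel. The blank's ring is at (195,114) → px (309,213). The scene crop agrees: the nose is just outside the board's end.

```bash
python3 - <<'E'
from h import *
c=bot.camera("top");K=np.array(c["mtx"]);T=np.array(c["cam_to_world"])
s=bot.camera("scene");Ks=np.array(s["mtx"]);Ts=np.array(s["cam_to_world"])
u=lambda x,y:(270+x/5-.4,190+y/5-.4); v=lambda x,y:(240+x/5-.4,150+(y-275)/5-.4)
O=np.array([.5127,.0738]);ex=np.array([-.0568,.9984]);ey=np.array([-.9984,-.0568])
J=lambda p:np.round([1e3*(p[:2]-O)@ex,1e3*(p[:2]-O)@ey],1)
for n,k,t,p,z in[("nose top",K,T,u(297,103),.0565),("bar top end",K,T,u(520,94),.0565),("blank",K,T,u(195,114),.032),("blank sc",Ks,Ts,v(433,490),.032),
 ("flareL tip in sc",Ks,Ts,v(412,437),.034),("flareR tip sc",Ks,Ts,v(487,520),.034),("flL top",K,T,u(172,174),.034),("flR top",K,T,u(158,60),.034),("screwL",K,T,u(75,161),.034),("screwR",K,T,u(74,82),.034)]:
    P=pix2w(k,t,p,z);print(n,np.round(P,4),J(P))
print(J(tool()[:2,3]+.175*tool()[:2,0]))
E
```

```text
nose top [ 0.5215 -0.043   0.0565] [-117.2   -2.2]
bar top end [ 0.5279 -0.1694  0.0565] [-243.7   -1.4]
blank [0.5182 0.0154 0.032 ] [-58.6  -2.2]
blank sc [0.5151 0.0173 0.032 ] [-56.6   0.8]
flareL tip in sc [0.4785 0.032  0.034 ] [-39.8  36.6]
flareR tip sc [0.5529 0.0264 0.034 ] [-49.6 -37.5]
flL top [0.4831 0.028  0.034 ] [-44.   32.2]
flR top [0.5493 0.0372 0.034 ] [-38.6 -34.4]
screwL [0.49   0.0838 0.034 ] [11.3 22.1]
screwR [0.5359 0.0854 0.034 ] [ 10.3 -23.8]
[-115.8    0.6]
```

```bash
python3 -m pendant '[0,0.003,0.02,0,0,0.0008,0, 0,0.003,0.04,0,0,0.0008,0, 0,0.003,0.057,0,0,0.0008,0, 0,0.003,0.057,0,0,0.0008,0, 0.02,0.003,0.057,0,0,0.0008,0, 0.03,0.003,0.057,0,0,0.0008,0, 0.04,0.003,0.057,0,0,0.0008,0, 0.045,0.003,0.057,0,0,0.0008,0, 0.05,0.003,0.057,0,0,0.0008,0, 0.05,0.003,0.057,0,0,0.0008,0]'; cat >> h.py <<'E'
O=np.array([.5127,.0738]);ex=np.array([-.0568,.9984]);ey=np.array([-.9984,-.0568])
J=lambda p:np.round([1e3*(p[:2]-O)@ex,1e3*(p[:2]-O)@ey],1)
def st(n=1):
    for i in range(n):
        if i: bot.camera("top")
        T=tool();f=np.array(bot.get_obs()["ft_force"]);print("nose",J(T[:2,3]+.175*T[:2,0]),"z",round(T[2,3],4),"yaw",round(np.rad2deg(np.arctan2(T[1,0],T[0,0])),2),"F x,y,z jig",np.round([f[:2]@ex,f[:2]@ey,f[2]],1),"tilt",np.round(T[2,:2],4))
E
python3 -c "
from h import *
st(6)"
```

```text
clock: 4.62
eef_pos: [0.5289, -0.1898, 0.0658]
tool_rot: [0.688, 0.726, 0.0, 0.0]
ft_force: [-0.2, -0.2, -1.5]
grip_width: 0.0212
grasp_force: 58.9
nose [-89.1  -1.6] z 0.0658 yaw 93.12 F x,y,z jig [-0.2  0.2 -1.5] tilt [-0.0002  0.0006]
nose [-89.5  -1.6] z 0.0657 yaw 93.1 F x,y,z jig [ 0.1  0.5 -1.7] tilt [-0.0004  0.0006]
nose [-89.7  -1.7] z 0.0657 yaw 93.08 F x,y,z jig [ 0.6 -0.2 -0.6] tilt [-0.0004  0.0006]
nose [-89.9  -1.6] z 0.0656 yaw 93.06 F x,y,z jig [-0.3  0.4 -0.3] tilt [-0.0004  0.0005]
nose [-90.   -1.6] z 0.0655 yaw 93.05 F x,y,z jig [-0.4  0.5 -0.8] tilt [-0.0003  0.0003]
nose [-90.   -1.6] z 0.0654 yaw 93.04 F x,y,z jig [-0.2  0.  -0.9] tilt [-0.0002  0.0003]
```

```bash
python3 -m pendant '[0.006,0,0,0,0,0,0, 0.012,0,0,0,0,0,0, 0.02,0,0,0,0,0,0, 0.028,0,0,0,0,0,0, 0.036,0,0,0,0,0,0, 0.044,0,0,0,0,0,0, 0.052,0,0,0,0,0,0, 0.06,0,0,0,0,0,0, 0.068,0,0,0,0,0,0, 0.072,0,0,0,0,0,0]'; python3 -c "
from h import *
st(1)
a=bot.camera('top')['pixels'][:,:,::-1]; b=bot.camera('scene')['pixels'][:,:,::-1]
A=cv2.resize(a[190:245,210:360],(750,275),interpolation=cv2.INTER_CUBIC)
B=cv2.resize(b[135:215,270:420],(600,320),interpolation=cv2.INTER_CUBIC)
B=cv2.copyMakeBorder(B,0,0,0,150,cv2.BORDER_CONSTANT)
cv2.imwrite('pics/crop3.png',cv2.vconcat([A,B]))"
```

```text
clock: 5.7
eef_pos: [0.5266, -0.1539, 0.0653]
tool_rot: [0.688, 0.726, 0.0, -0.0]
ft_force: [1.4, 0.1, -1.3]
grip_width: 0.0211
grasp_force: 58.9
nose [-53.1  -1.5] z 0.0653 yaw 93.09 F x,y,z jig [ 0.  -1.4 -1.3] tilt [ 0.0002 -0.0001]
```

View pics/crop3.png

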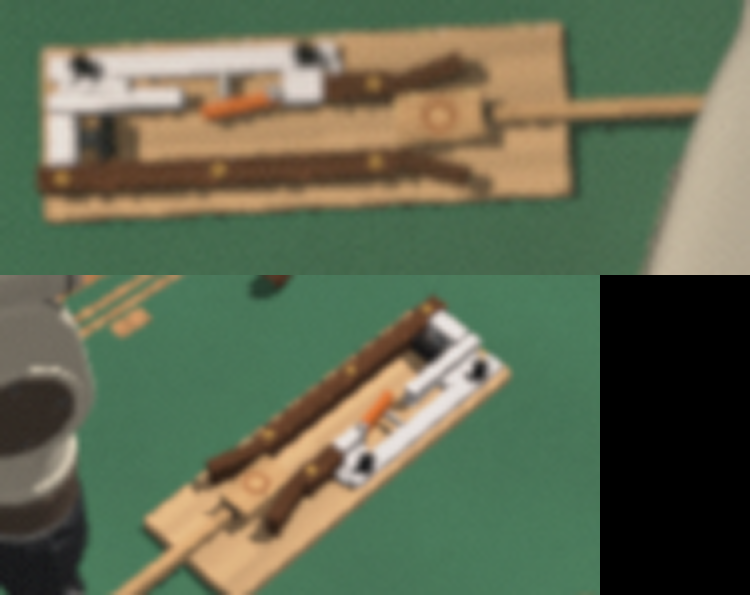

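The blank has advanced to its ring at top crop (438,116), straight and just inside the flare, with the nose at (492,112) against its rear. The catch tip at crop (205,108) suggests jig x ≈ 105–110.

```bash
python3 -m pendant '[0.01,0.001,0,0,0,0,0, 0.018,0.001,0,0,0,0,0, 0.026,0.001,0,0,0,0,0, 0.034,0.001,0,0,0,0,0, 0.042,0.001,0,0,0,0,0, 0.05,0.001,0,0,0,0,0, 0.058,0.001,0,0,0,0,0, 0.066,0.001,0,0,0,0,0, 0.074,0.001,0,0,0,0,0, 0.08,0.001,0,0,0,0,0]'; python3 -c "
from h import *
st(2)"
```

```text
clock: 6.63
eef_pos: [0.525, -0.114, 0.0653]
tool_rot: [0.688, 0.726, 0.0, -0.0]
ft_force: [-0.2, -0.8, -1.1]
grip_width: 0.0211
grasp_force: 58.9
nose [-13.2  -2.2] z 0.0653 yaw 93.07 F x,y,z jig [-0.8  0.3 -1.1] tilt [ 0.0003 -0.    ]
nose [-12.7  -2.1] z 0.0653 yaw 93.1 F x,y,z jig [ 1.3  0.4 -0.2] tilt [ 0.0007 -0.0001]
```

The shut catch reaches 7 mm in from the right, so the bar has to run left of centre. I'll back off, shift the stick about 5 mm left, then feed on.

```bash
python3 -m pendant '[-0.01,0,0,0,0,0,0, -0.01,-0.005,0,0,0,0,0, -0.01,-0.01,0,0,0,0,0, -0.004,-0.01,0,0,0,0,0, 0.002,-0.01,0,0,0,0,0, 0.01,-0.01,0,0,0,0,0, 0.018,-0.01,0,0,0,0,0, 0.026,-0.01,0,0,0,0,0, 0.034,-0.01,0,0,0,0,0, 0.04,-0.01,0,0,0,0,0]'; python3 -c "
from h import *
st(2)"
```

```text
clock: 7.52
eef_pos: [0.519, -0.0942, 0.0653]
tool_rot: [0.688, 0.726, 0.0, -0.0]
ft_force: [0.2, 0.4, -1.7]
grip_width: 0.0211
grasp_force: 58.9
nose [6.9 2.8] z 0.0653 yaw 93.09 F x,y,z jig [ 0.4 -0.2 -1.7] tilt [ 0.0002 -0.0001]
nose [7.4 2.9] z 0.0653 yaw 93.12 F x,y,z jig [ 1.   0.2 -1.6] tilt [ 0.0006 -0.0001]
```

Next stretch, slower over the catch's ramp.

```bash
python3 -m pendant '[0.006,0,0,0,0,0,0, 0.012,0,0,0,0,0,0, 0.018,0,0,0,0,0,0, 0.024,0,0,0,0,0,0, 0.03,0,0,0,0,0,0, 0.036,0,0,0,0,0,0, 0.042,0,0,0,0,0,0, 0.048,0,0,0,0,0,0, 0.054,0,0,0,0,0,0, 0.06,0,0,0,0,0,0]'; python3 -c "
from h import *
st(1)";python3 -m pendant '[0.006,0,0,0,0,0,0, 0.012,0,0,0,0,0,0, 0.018,0,0,0,0,0,0, 0.024,0,0,0,0,0,0, 0.03,0,0,0,0,0,0, 0.036,0,0,0,0,0,0, 0.042,0,0,0,0,0,0, 0.048,0,0,0,0,0,0, 0.054,0,0,0,0,0,0, 0.06,0,0,0,0,0,0]'; python3 -c "
from h import *
st(2)"
```

```text
clock: 8.4
eef_pos: [0.5176, -0.0663, 0.0657]
tool_rot: [0.688, 0.726, -0.001, 0.001]
ft_force: [-1.0, -5.3, 2.1]
grip_width: 0.0213
grasp_force: 59.2
nose [34.9  2.4] z 0.0657 yaw 93.02 F x,y,z jig [-5.2  1.3  2.1] tilt [-0.0038  0.0003]
clock: 9.23
eef_pos: [0.5155, -0.0345, 0.0652]
tool_rot: [0.688, 0.726, -0.0, -0.0]
ft_force: [-1.6, -3.0, -0.9]
grip_width: 0.0215
grasp_force: 59.1
nose [66.7  2.8] z 0.0652 yaw 93.08 F x,y,z jig [-2.9  1.8 -0.9] tilt [ 0.0002 -0.0005]
nose [67.3  3. ] z 0.0652 yaw 93.11 F x,y,z jig [-1.4  0.1 -0.8] tilt [ 0.0008 -0.0007]
```

```bash
python3 -m pendant '[0.004,0,0,0,0,0,0, 0.008,0,0,0,0,0,0, 0.012,0,0,0,0,0,0, 0.016,0,0,0,0,0,0, 0.02,0,0,0,0,0,0, 0.023,0,0,0,0,0,0, 0.026,0,0,0,0,0,0, 0.028,0,0,0,0,0,0, 0.03,0,0,0,0,0,0, 0.032,0,0,0,0,0,0]'; python3 -c "
from h import *
st(2)";python3 -m pendant '[0.002,0,0,0,0,0,0, 0.004,0,0,0,0,0,0, 0.006,0,0,0,0,0,0, 0.008,0,0,0,0,0,0, 0.01,0,0,0,0,0,0, 0.012,0,0,0,0,0,0, 0.014,0,0,0,0,0,0, 0.016,0,0,0,0,0,0, 0.016,0,0,0,0,0,0, 0.016,0,0,0,0,0,0]'; python3 -c "
from h import *
st(1)
a=bot.camera('top')['pixels'][:,:,::-1]; b=bot.camera('scene')['pixels'][:,:,::-1]
A=cv2.resize(a[190:245,210:310],(800,440),interpolation=cv2.INTER_CUBIC)
cv2.imwrite('pics/crop4.png',A)"
```

```text
clock: 10.12
eef_pos: [0.5149, -0.0188, 0.0653]
tool_rot: [0.688, 0.726, 0.0, -0.0]
ft_force: [-0.3, -3.0, -1.3]
grip_width: 0.0215
grasp_force: 59.0
nose [82.4  2.4] z 0.0653 yaw 93.05 F x,y,z jig [-2.9  0.4 -1.3] tilt [0.0002 0.0001]
nose [82.5  2.3] z 0.0653 yaw 93.06 F x,y,z jig [-1.7  1.2 -1. ] tilt [0.0003 0.0003]
clock: 11.0
eef_pos: [0.5145, -0.0107, 0.0653]
tool_rot: [0.688, 0.726, 0.0, -0.0]
ft_force: [-1.4, -1.2, -1.4]
grip_width: 0.0214
grasp_force: 59.0
nose [90.5  2.4] z 0.0653 yaw 93.07 F x,y,z jig [-1.1  1.5 -1.4] tilt [0.0004 0.    ]
```

View pics/crop4.png

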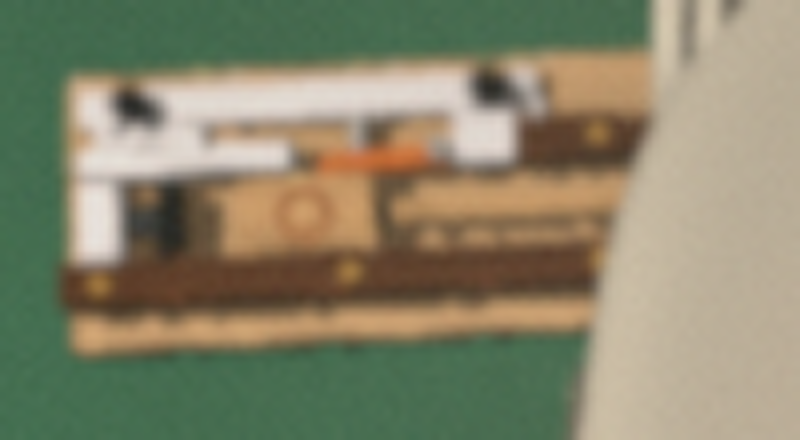

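Crop: the blank (220–378) is straight in the channel with the catch swung aside along its right. The black stop's face is at about 185 and the bar runs clear on the left. About 18 mm remain until the rear passes the tip.

```bash
python3 -m pendant '[0.003,0,0,0,0,0,0, 0.006,0,0,0,0,0,0, 0.009,0,0,0,0,0,0, 0.012,0,0,0,0,0,0, 0.015,0,0,0,0,0,0, 0.018,0,0,0,0,0,0, 0.021,0,0,0,0,0,0, 0.022,0,0,0,0,0,0, 0.022,0,0,0,0,0,0, 0.022,0,0,0,0,0,0]'; python3 -c "
from h import *
st(2)"; python3 -m pendant '[0.001,0,0,0,0,0,0, 0.002,0,0,0,0,0,0, 0.003,0,0,0,0,0,0, 0.004,0,0,0,0,0,0, 0.005,0,0,0,0,0,0, 0.006,0,0,0,0,0,0, 0.007,0,0,0,0,0,0, 0.008,0,0,0,0,0,0, 0.008,0,0,0,0,0,0, 0.008,0,0,0,0,0,0]'; python3 -c "
from h import *
st(2)"
```

```text
clock: 11.93
eef_pos: [0.5139, 0.0003, 0.0653]
tool_rot: [0.688, 0.726, 0.0, -0.0]
ft_force: [0.1, -1.6, -1.8]
grip_width: 0.0214
grasp_force: 59.0
nose [101.5   2.4] z 0.0653 yaw 93.07 F x,y,z jig [-1.6  0.  -1.8] tilt [ 0.0006 -0.0001]
nose [101.5   2.4] z 0.0653 yaw 93.07 F x,y,z jig [-1.7  0.7 -1.8] tilt [ 0.0006 -0.0001]
clock: 12.82
eef_pos: [0.5137, 0.0041, 0.0653]
tool_rot: [0.688, 0.726, 0.0, -0.0]
ft_force: [-0.7, -1.4, -0.2]
grip_width: 0.0208
grasp_force: 59.0
nose [105.4   2.4] z 0.0653 yaw 93.07 F x,y,z jig [-1.4  0.8 -0.2] tilt [ 0.0002 -0.0001]
nose [105.4   2.4] z 0.0653 yaw 93.07 F x,y,z jig [-1.8  1.7 -0.9] tilt [ 0.0003 -0.0001]
```

```bash
for i in 1 2; do python3 -m pendant '[0.001,0,0,0,0,0,0, 0.001,0,0,0,0,0,0, 0.002,0,0,0,0,0,0, 0.002,0,0,0,0,0,0, 0.003,0,0,0,0,0,0, 0.004,0,0,0,0,0,0, 0.005,0,0,0,0,0,0, 0.005,0,0,0,0,0,0, 0.005,0,0,0,0,0,0, 0.005,0,0,0,0,0,0]' >/dev/null; python3 -c "
from h import *
st(3)"; done
```

```text
nose [107.9   2.4] z 0.0653 yaw 93.07 F x,y,z jig [-1.5  0.7 -0.8] tilt [ 0.0003 -0.0001]
nose [107.9   2.3] z 0.0653 yaw 93.06 F x,y,z jig [-2.4  2.1 -1.2] tilt [0.0003 0.0001]
nose [107.9   2.3] z 0.0653 yaw 93.06 F x,y,z jig [-1.1  0.4 -1.8] tilt [0.0003 0.0001]
nose [110.6   2. ] z 0.0654 yaw 93.07 F x,y,z jig [ 0.3 -0.2 -1.6] tilt [0.0008 0.0007]
nose [110.6   2.1] z 0.0654 yaw 93.07 F x,y,z jig [-0.3  0.4 -0.6] tilt [0.0006 0.0006]
nose [110.5   2.1] z 0.0654 yaw 93.07 F x,y,z jig [ 0.3  0.2 -1.6] tilt [0.0005 0.0005]
```

The drag vanished at about 110, so the catch has probably snapped shut. On to the stop in small steps.

```bash
for i in 1 2; do python3 -m pendant '[0.001,0,0,0,0,0,0, 0.001,0,0,0,0,0,0, 0.002,0,0,0,0,0,0, 0.002,0,0,0,0,0,0, 0.003,0,0,0,0,0,0, 0.003,0,0,0,0,0,0, 0.003,0,0,0,0,0,0, 0.003,0,0,0,0,0,0, 0.003,0,0,0,0,0,0, 0.003,0,0,0,0,0,0]' >/dev/null; python3 -c "
from h import *
st(3)"; done
```

```text
nose [111.5   2.2] z 0.0654 yaw 93.04 F x,y,z jig [-2.6 -0.  -1.2] tilt [-0.0003  0.0003]
nose [111.6   2.2] z 0.0654 yaw 93.05 F x,y,z jig [-1.6 -0.3 -0.4] tilt [-0.0003  0.0002]
nose [111.6   2.2] z 0.0654 yaw 93.05 F x,y,z jig [-1.8  0.3 -0.3] tilt [-0.0003  0.0002]
nose [112.6   2.1] z 0.0655 yaw 93.03 F x,y,z jig [-5.4 -0.   0.1] tilt [-0.0014  0.0004]
nose [112.6   2. ] z 0.0655 yaw 93.02 F x,y,z jig [-4.8 -0.8  0. ] tilt [-0.0013  0.0005]
nose [112.6   2.1] z 0.0655 yaw 93.03 F x,y,z jig [-5.2 -1.  -0.4] tilt [-0.0013  0.0004]
```

The stop is felt: 5 N, rising about 2.1 N per mm commanded. Now ramping to 12 N.

```bash
python3 -m pendant '[0.001,0,0,0,0,0,0, 0.002,0,0,0,0,0,0, 0.003,0,0,0,0,0,0, 0.004,0,0,0,0,0,0, 0.005,0,0,0,0,0,0, 0.006,0,0,0,0,0,0, 0.006,0,0,0,0,0,0, 0.006,0,0,0,0,0,0, 0.006,0,0,0,0,0,0, 0.006,0,0,0,0,0,0]' >/dev/null; python3 -c "
from h import *
st(4)"
```

```text
nose [113.9   1.8] z 0.0658 yaw 92.97 F x,y,z jig [-10.5   0.3   1.9] tilt [-0.0049  0.0006]
nose [113.9   1.8] z 0.0658 yaw 92.97 F x,y,z jig [-10.1   0.7   2.2] tilt [-0.0049  0.0006]
nose [113.9   1.8] z 0.0658 yaw 92.97 F x,y,z jig [-10.7   1.6   2.1] tilt [-0.0049  0.0007]
nose [113.9   1.8] z 0.0658 yaw 92.97 F x,y,z jig [-10.7  -0.5   1.7] tilt [-0.0049  0.0006]
```

```bash
python3 -m pendant '[0.001,0,0,0,0,0,0, 0.0018,0,0,0,0,0,0, 0.0018,0,0,0,0,0,0, 0.0018,0,0,0,0,0,0, 0.0018,0,0,0,0,0,0, 0.0018,0,0,0,0,0,0, 0.0018,0,0,0,0,0,0, 0.0018,0,0,0,0,0,0, 0.0018,0,0,0,0,0,0, 0.0018,0,0,0,0,0,0]' >/dev/null; python3 -c "
from h import *
st(4)
a=bot.camera('top')['pixels'][:,:,::-1]
A=cv2.resize(a[190:245,210:310],(800,440),interpolation=cv2.INTER_CUBIC)
cv2.imwrite('pics/crop5.png',A)"
```

```text
nose [114.3   1.8] z 0.0658 yaw 92.95 F x,y,z jig [-12.3   1.1   2.8] tilt [-0.006   0.0007]
nose [114.3   1.8] z 0.0659 yaw 92.95 F x,y,z jig [-11.4   0.3   2.5] tilt [-0.006   0.0008]
nose [114.3   1.8] z 0.0659 yaw 92.95 F x,y,z jig [-11.9   0.8   2.1] tilt [-0.006   0.0007]
nose [114.3   1.8] z 0.0659 yaw 92.95 F x,y,z jig [-12.9   0.5   2. ] tilt [-0.006   0.0007]
```

View pics/crop5.png

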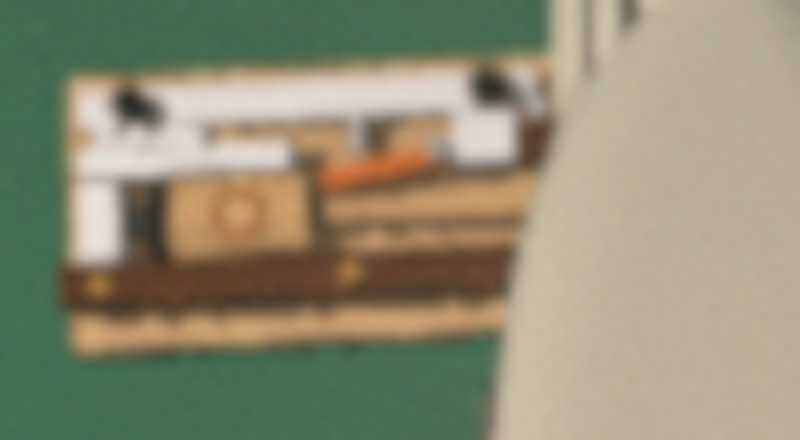

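The orange catch is shut behind the blank (tip at (322,185), blank's rear at about 312), and the press reads 12 N for over half a second. Drawing out straight back.

```bash
python3 -m pendant '[-0.002,0,0,0,0,0,0, -0.005,0,0,0,0,0,0, -0.01,0,0,0,0,0,0, -0.018,0,0,0,0,0,0, -0.03,0,0,0,0,0,0, -0.06,0,0,0,0,0,0, -0.09,0,0,0,0,0,0, -0.12,0,0,0,0,0,0, -0.15,0,0,0,0,0,0, -0.18,0,0,0,0,0,0]' >/dev/null; python3 -c "
from h import *
st(1)"; python3 -m pendant '[-0.03,0,0,0,0,0,0, -0.06,0,0,0,0,0,0, -0.09,0,0,0,0,0,0, -0.12,0,0,0,0,0,0, -0.15,0,0,0,0,0,0, -0.18,0,0,0,0,0,0, -0.21,0,0,0,0,0,0, -0.24,0,0,0,0,0,0, -0.27,0,0,0,0,0,0, -0.3,0,0,0,0,0,0]' >/dev/null; python3 -c "
from h import *
st(1)
a=bot.camera('top')['pixels'][:,:,::-1]; b=bot.camera('scene')['pixels'][:,:,::-1]
A=cv2.resize(a[190:245,210:360],(750,275),interpolation=cv2.INTER_CUBIC)
B=cv2.resize(b[135:245,210:420],(600,314),interpolation=cv2.INTER_CUBIC)
B=cv2.copyMakeBorder(B,0,0,0,150,cv2.BORDER_CONSTANT)
cv2.imwrite('pics/crop6.png',cv2.vconcat([A,B]))
rel([.495,-.351,.060],down(np.deg2rad(88)))"
```

```text
nose [27.   3.2] z 0.065 yaw 93.11 F x,y,z jig [-0.4 -0.8 -1.1] tilt [ 0.0016 -0.0008]
nose [-123.7    3.3] z 0.0651 yaw 93.08 F x,y,z jig [-0.4 -0.6 -0.4] tilt [ 0.0007 -0.0002]
shift [-0.2459 -0.075   0.0108] turn [0.0003 0.0002 0.0273]
```

View pics/crop6.png

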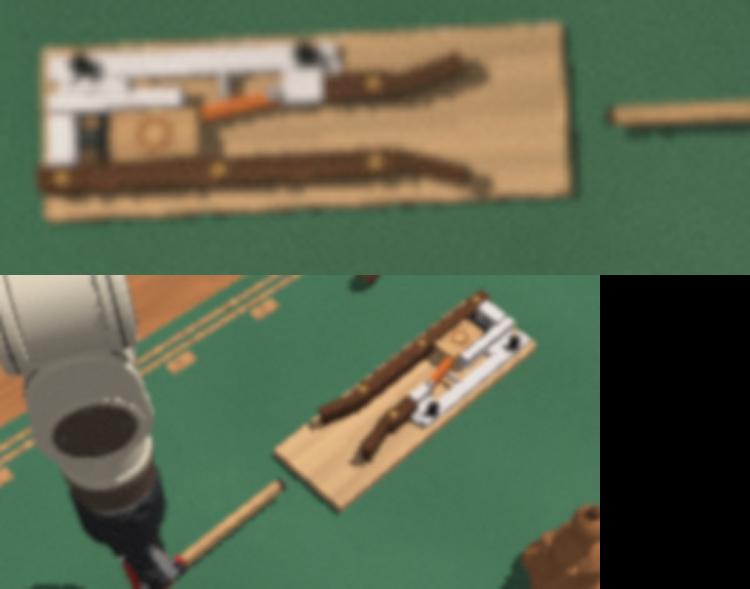

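The blank sits home with the catch shut behind it, and the stick is out past the board's end. Moving back to the clear spot where it stood to lower it.

```bash
python3 -m pendant '[-0.03,-0.005,0,0,0,0.003,0, -0.07,-0.02,0,0,0,0.009,0, -0.11,-0.035,0,0,0,0.015,0, -0.15,-0.05,0,0,0,0.021,0, -0.19,-0.06,0,0,0,0.025,0, -0.22,-0.07,0,0,0,0.027,0, -0.24,-0.075,0,0,0,0.027,0, -0.245,-0.075,0.01,0,0,0.027,0, -0.245,-0.075,0.015,0,0,0.027,0, -0.245,-0.075,0.02,0,0,0.027,0]' >/dev/null; python3 -c "
from h import *
st(1)"; python3 -m pendant '[0,0,0.001,0,0,0,0, 0,0,0.002,0,0,0,0, 0,0,0.004,0,0,0,0, 0,0,0.006,0,0,0,0, 0,0,0.008,0,0,0,0, 0,0,0.01,0,0,0,0, 0,0,0.01,0,0,0,0, 0,0,0.01,0,0,0,0, 0,0,0.01,0,0,0,0, 0,0,0.01,0,0,0,0]' >/dev/null; python3 -c "
from h import *
st(3)"
```

```text
nose [-244.9   26.5] z 0.0545 yaw 88.24 F x,y,z jig [-0.4 -0.5 -1.2] tilt [ 0.0014 -0.0009]
nose [-246.    26.2] z 0.0504 yaw 88.19 F x,y,z jig [ 0.6 -0.2 -0.7] tilt [-0.0001  0.0001]
nose [-246.    26.2] z 0.0504 yaw 88.19 F x,y,z jig [-0.3 -0.1 -1.5] tilt [-0.0001  0.0002]
nose [-246.    26.2] z 0.0504 yaw 88.19 F x,y,z jig [-0.5 -0.1 -0.3] tilt [-0.0001  0.0001]
```

```bash
python3 -m pendant '[0,0,0.001,0,0,0,0, 0,0,0.002,0,0,0,0, 0,0,0.003,0,0,0,0, 0,0,0.003,0,0,0,0, 0,0,0.003,0,0,0,0, 0,0,0.003,0,0,0,0, 0,0,0.003,0,0,0,0, 0,0,0.003,0,0,0,0, 0,0,0.003,0,0,0,0, 0,0,0.003,0,0,0,0]' >/dev/null; python3 -c "
from h import *
st(3)"
```

```text
nose [-245.9   26.2] z 0.0489 yaw 88.2 F x,y,z jig [-0.2  0.3  1.4] tilt [-0.0001  0.0001]
nose [-245.9   26.2] z 0.0489 yaw 88.2 F x,y,z jig [0.7 0.3 1.2] tilt [-0.0001  0.0001]
nose [-246.    26.2] z 0.0489 yaw 88.2 F x,y,z jig [0.4 1.2 1.5] tilt [-0.0001  0.0001]
```

```bash
python3 -m pendant '[0,0,0.001,0,0,0,0, 0,0,0.001,0,0,0,0, 0,0,0.001,0,0,0,0.3, 0,0,0.001,0,0,0,0.5, 0,0,0.001,0,0,0,0.7, 0,0,0.001,0,0,0,0.8, 0,0,0.001,0,0,0,0.8, 0,0,0.001,0,0,0,0.8, 0,0,0.001,0,0,0,0.8, 0,0,0.001,0,0,0,0.8]'; python3 -m pendant '[0,0,-0.01,0,0,0,0.8, 0,0,-0.02,0,0,0,0.8, 0,0,-0.04,0,0,0,0.8, 0,0,-0.08,0,0,0,0.8, 0,0,-0.13,0,0,0,0.8, -0.04,0,-0.19,0,0,0,0.8, -0.08,0,-0.25,0,0,0,0.8, -0.1,0,-0.3,0,0,0,0.8, -0.1,0,-0.3,0,0,0,0.8, -0.1,0,-0.3,0,0,0,0.8]'; python3 -c "
from h import *
wrist('pics/w7.png')
a=bot.camera('top')['pixels'][:,:,::-1];b=bot.camera('scene')['pixels'][:,:,::-1]
w=cv2.imread('pics/w7.png')
r=lambda i:cv2.resize(i,(400,250),interpolation=cv2.INTER_AREA)
cv2.imwrite('pics/fin.png',cv2.vconcat([cv2.hconcat([r(w),cv2.resize(b[130:330,90:410],(400,250))]),cv2.resize(a[100:300,150:500],(800,350))[:, :800]]))"
```

```text
clock: 23.92
eef_pos: [0.495, -0.3481, 0.0482]
tool_rot: [0.718, 0.696, -0.0, -0.0]
ft_force: [0.1, 0.6, -0.3]
grip_width: 0.068
grasp_force: 0.0
clock: 24.75
eef_pos: [0.4943, -0.3997, 0.2017]
tool_rot: [0.719, 0.695, 0.0, 0.003]
ft_force: [-0.5, 0.3, 0.5]
grip_width: 0.0681
grasp_force: 0.0
```

View pics/fin.png

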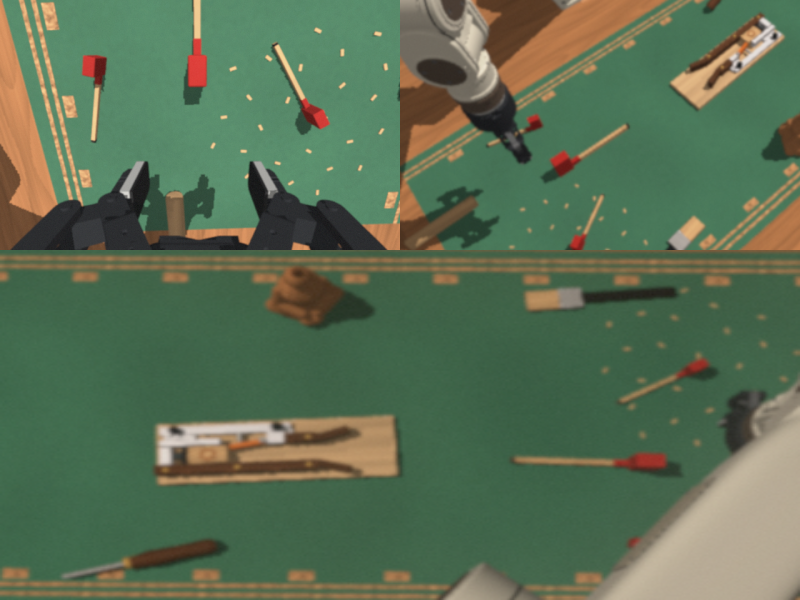

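The stick stands upright on its sole on the bench, nose at (514,460) in the top view and well clear of the jig. The blank is home at (208,453), the figure, gouge and brush are undisturbed, and the gripper is open and clear.

```bash
python3 -c "
from workcell import bot
print(bot.job_done())"
```

```text
the job is handed in; nothing more can be done
None
```

The job is handed in: the blank is pressed home at about 12 N with the catch shut behind it (highest force read about 13 N), the stick stands on its sole on the bench clear of the jig, and the figure, gouge and brush were left alone; it took about 25 s of the 64 s.

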